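Turn the draining turntable until the milk bottle is at the front

ROBOT

A 6-joint arm with a two-finger parallel gripper is mounted at the origin on the work surface. World frame = base frame: x ahead of the robot, y to its left, z up, the work surface at z = 0. Lengths are in m, angles in rad, forces in N, time in s.
With the tool pointing down it reaches from about 0.275 to 0.875 m from the base axis. Payload 12.5 kg.
Tool frame: the origin (TCP) lies at the very end of the fingers, on their centre line; the grasp point (between the pads) lies 19 mm behind it; z points along the fingers, y is the line along which they close (so a half turn about z gives the same grasp; the last joint's range is limited). The gripper opens to 85 mm and grips with 20 to 120 N. Pads are 22 mm wide; open, the fingers measure 114 mm over their backs; the gripper's body (76 mm by 85 mm) begins 54 mm behind the grasp point. The pads swing forward as they close: fully open they stand 13 mm farther back than shut.
Start: joints at [1.179, 0.351, 1.652, -0, 1.139, -0.085], TCP at [0.166, 0.524, 0.231] pointing down, gripper open.
Joint ranges: [-2.75, 2.75], [-0.79, 2.1], [0.01, 2.65], [-1.57, 4.71], [0.07, 3.14], [-2.87, 2.87]. Speed limits (rad/s): [2.22, 2.22, 2.79, 3.14, 3.14, 3.14].

INTERFACE

Orientations are given as a unit quaternion [x, y, z, w].
In Python, from plant import robot, read_camera, ticket gives the robot as it stands.
- The arm moves only by the tool send_rows, never from a script. Its argument "targets" is a list of rows, each an object of numbers: "dx", "dy", "dz": the shift along the tool's x, y, z in m; "wx", "wy", "wz": the turn, a rotation vector about the tool's x, y, z in degrees; "jaw": the opening, from 0 (shut) to 1 (fully open). In form: [{"dx": .., "dy": .., "dz": .., "wx": .., "wy": .., "wz": .., "jaw": ..}, ...]. A call has 1 to 20 rows; each row shifts and turns the commanded pose from where the row before left it, along the tool's axes as they then stand; what a row does not reach is not made up. A row lasts 1/10 s, in which the tool goes at most 50 mm and 8.59 degrees, less where a joint would pass 70% of its speed; a pose out of reach is approached as far as the arm can. A call with a gripper value outside its range is refused whole. The fingers move at their own pace and stop on an object; "force" is the grip in N (left out, the last holds). Time passes only in rows, so rows that do not move let the fingers close. It gives the time, the measured TCP pose, the force, the opening and the grip force at its end, in the units of the state.
- robot.read_state(): the state, without advancing time (a new reading comes with each control period).
- read_camera(name): name is "side" or "top"; returns a dict with "img" (400x640x3 uint8, red, green, blue), "camera_matrix" (3x3 intrinsics, pixels), "k1" (the pictures are not rectified: a ray, as slopes to the right and down, at radius r is drawn at 1 + k1 r^2 times it, then the intrinsics apply), "origin" and "rotation" of the camera in the world. Camera axes: x right, y down, z forward; pixel columns grow to the right and rows downward; lengths in m; the calibration is good to about 2 mm. A picture is of the moment at which its call begins. There is no depth.
- ticket.hand_in(): hands the job in; it is judged then, once.
The state is a dict: "time_s": time; "joints": joint angles; "joint_vel": joint speeds; "tau": joint torques, N m; "tool_pos": TCP position; "tcp_rot": TCP orientation; "contact_force": force on the tool from outside, world axes, zero at the start; "moment": the same for the moment, N m; "finger_gap": finger opening in m; "finger_force": force on a finger pad.
Only numpy, scipy, OpenCV 4.12 (cv2) and the standard library are available. Lean on these libraries where they do the work, as an engineer would, in place of code of your own. Each camera call takes 0.05 s, during which the arm holds its last target. There are 200 camera calls.

TASK

The milk bottle goes into the recycling next: with a fingertip, gently push the turntable round by its rim until the empty milk bottle stands at the front, midway along the long edge of the aluminium tray nearest the robot, and leave the turntable there at rest. Do not grip, lift, tip or touch anything that stands on the turntable, and leave the recycling box alone.

Things in the scene. Friction and masses are not known exactly. Their poses are not given: they have to be found in the camera images.
- tray: Shallow fixed aluminium drip tray, 370 mm deep (its own x) by 430 mm wide (its own y); floor 3 mm thick, rim 15 mm high. Origin: centre of its underside, at counter height. Its x axis points away from the robot, so its front edge, the long one nearest the robot, is 185 mm from the origin along -x.
- turntable: Grey plastic lazy Susan, 330 mm diameter, 22 mm thick (flat top 40 mm above the counter, thin black mat inlaid flush), on a low foot in the tray's middle. Turns freely either way, no stops or springs, about the vertical axis through its origin (on the axis, at the disc's underside, 18 mm above the counter) and stays where left: bearing friction about 1 N at the rim. z up.
- notch (a point): Middle of one of six alike finger notches in the turntable's rim, on its own x axis, 150 mm from the axis, half-way up the disc; the others follow every 60 degrees. Each goes right through the disc, is open outward, 52 mm wide at its bottom (135 mm from the axis), 55 mm at 147 mm, then rounds out to the rim. A fingertip let down to 5 to 12 mm above the counter pushes its side wall.
- bottle: Empty one-pint milk bottle of white HDPE, no cap: rounded-square body 70 x 70 mm, shoulder with a small side grip, round neck, 165 mm tall in all, about 45 g. It stands loose on the turntable, its centre about 85 mm from the turntable's axis, roughly 60 degrees to one side or the other of the turntable's x axis. Origin: centre of its underside; z up the bottle.
- jar: Small open glass jar, 64 mm in diameter, 82 mm tall, about 140 g, standing loose on the turntable about 85 mm from the axis, on the other side of the turntable's x axis from the milk bottle. Origin: centre of its underside; z up.
- cap_a: Screw cap of white plastic, 39 mm in diameter and 12 mm high, lying loose on the turntable about 97 mm from the axis, on the turntable's -x side. Origin: centre of its underside; z up.
- cap_b: A second cap like the first, lying beside it.
- recycler: Pale blue countertop recycling box, fixed, to the right of the tray: 240 mm (x) by 200 mm (y), 220 mm tall, with a flat hinged lid (top at 235 mm). Origin: centre of its underside.
Mind the look-alikes: they are no part of the job. What is shaped like the cap_a but blue or pink is not meant.

How it is judged:
At the end, for the whole second after the job is handed in: The milk bottle stands on the turntable on the robot's side of its axis, its centre within 20 mm of the tray's middle line (so within about 13 degrees of straight front); bottle, jar and both caps are upright on it and the turntable is at rest (y of bottle in the frame of tray between -0.02 and 0.02 m and x of bottle in the frame of tray below -0.06 m and horizontal distance between each of bottle, jar, cap_a, cap_b and turntable below 0.14 m and height (world z) of bottle between 0.034 and 0.05 m and angle between each of bottle, jar, cap_a, cap_b's own z axis and vertical below 0.12 rad and height (world z) of jar between 0.034 and 0.05 m and height (world z) of cap_a between 0.034 and 0.05 m and height (world z) of cap_b between 0.034 and 0.05 m and angular speed of turntable below 0.05 rad/s and linear speed of bottle below 0.02 m/s); the robot touches nothing.
It fails at once if the robot touched the milk bottle, the jar or a cap (contact force between any of the fingers, the arm and bottle above 0.5 N or contact force between any of the fingers, the arm and jar above 0.5 N or contact force between any of the fingers, the arm and cap_a above 0.5 N or contact force between any of the fingers, the arm and cap_b above 0.5 N).
It fails at once if something on the turntable was lifted or slid off it (height (world z) of any of bottle, jar, cap_a, cap_b above 0.055 m or height (world z) of any of bottle, jar, cap_a, cap_b below 0.025 m).
It fails at once if something on the turntable was tipped over (angle between any of bottle, jar, cap_a, cap_b's own z axis and vertical above 0.35 rad).
It fails at once if the turntable was not pushed gently (over 40 N) (contact force between any of the fingers, the arm and turntable above 40 N).
It fails at once if the recycling box was touched (contact force between any of the fingers, the arm and recycler above 1 N).
It also fails if it takes over 58 s, if anything falls off the work surface, if the arm or the gripper's body presses on something with over 40 N, if the wrist force passes 120 N, or if a joint passes its speed limit or range.

## Working session

There is one attempt and no reset: what is moved stays moved. The work goes in short steps, Python scripts to look and compute and a tool call to move; the robot and the scene stay as the last step left them, time stands still between calls to the robot, and variables do not carry over. Pictures are saved under pics/ and viewed, at most 10 in all, crops included, and the job is handed in when it is done.

Besides the shell and the picture viewer there is one more tool, called after "Call:" as name(argument=value, ...), one argument or row to a line, values as JSON. send_rows: Moves the arm, as the interface text tells. Its arguments: {"type":"object","properties":{"targets":{"type":"array"},"force":{"type":"number"}},"required":["targets"]}

```bash
mkdir -p pics; python3 - <<'E'
from plant import robot, read_camera
import cv2
for n in("top","side"):
    c=read_camera(n); cv2.imwrite(f"pics/{n}0.png",c["img"][:,:,::-1])
    print(n,c["camera_matrix"],c["k1"],c["origin"],c["rotation"])
print(robot.read_state())
E
```

```text
top [[373.0614786    0.         323.62555141]
 [  0.         373.0614786  202.54524387]
 [  0.           0.           1.        ]] 0.023590305047594316 [ 0.32833732 -0.15271716  1.00649427] [ 0.72312818 -0.68310155  0.06962509 -0.07490163]
side [[368.20958996   0.         323.66233959]
 [  0.         368.20958996 200.9635693 ]
 [  0.           0.           1.        ]] -0.022590529689396597 [0.38126671 0.62399053 0.68410685] [-0.05837047  0.89686578 -0.43669879  0.03897207]
{'time_s': 0.1, 'joints': array([ 1.17941003e+00,  3.51190478e-01,  1.65234669e+00,  2.56621645e-06,
        1.13911293e+00, -8.45666727e-02]), 'joint_vel': array([-6.08476560e-04, -2.45477313e-03, -2.22813504e-03, -1.59645175e-05,
       -1.46391317e-03,  4.81996883e-04]), 'tau': array([ 7.74787236e-05, -5.06827855e+01, -2.91877002e+01, -1.34221432e-04,
        2.63146620e-03, -3.45606850e-05]), 'tool_pos': array([0.16596006, 0.52405387, 0.2308129 ]), 'tcp_rot': array([ 1.52809292e-01,  9.88255554e-01, -5.13548374e-04, -1.25771908e-04]), 'contact_force': array([ 0.67253765, -0.46195469,  0.31258729]), 'moment': array([-0.00742791, -0.00650637,  0.06728949]), 'finger_force': 0.0, 'finger_gap': 0.0853617555945393}
```

View pics/top0.png

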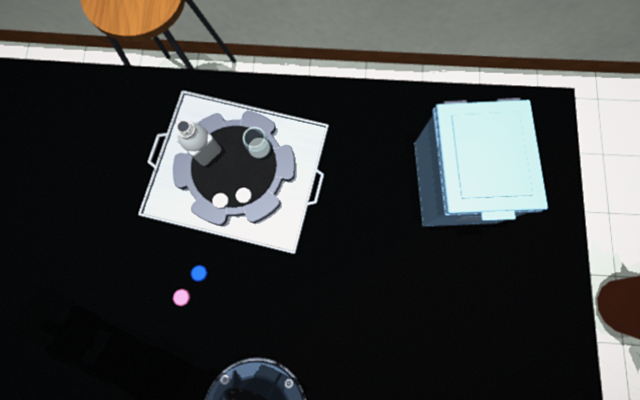

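View pics/side0.png

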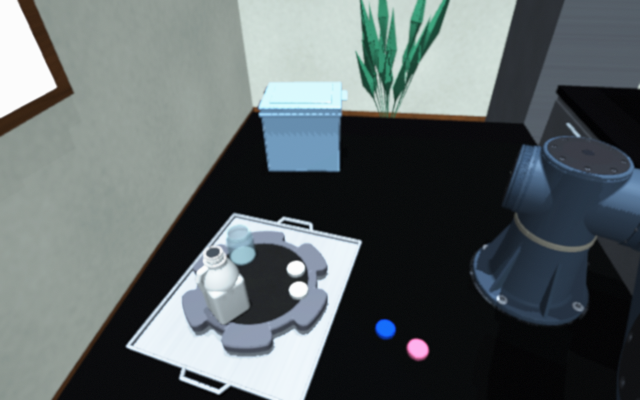

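```bash
cat > h.py <<'E'
import numpy as np, cv2
from plant import robot, read_camera
from scipy.spatial.transform import Rotation as R
def RM(c):
    r=np.array(c["rotation"]); return R.from_quat(r).as_matrix() if r.size==4 else r
def proj(c,P):
    p=(np.asarray(P,float)-c["origin"])@RM(c); s=p[...,:2]/p[...,2:]
    s=s*(1+c["k1"]*(s**2).sum(-1,keepdims=True)); K=c["camera_matrix"]
    return s*[K[0,0],K[1,1]]+[K[0,2],K[1,2]]
def ray(c,uv,z):
    K=c["camera_matrix"]; d=(np.asarray(uv,float)-[K[0,2],K[1,2]])/[K[0,0],K[1,1]]; s=d.copy()
    for _ in range(9): s=d/(1+c["k1"]*(s**2).sum(-1,keepdims=True))
    v=np.concatenate([s,np.ones(s.shape[:-1]+(1,))],-1)@RM(c).T
    return c["origin"]+v*((z-c["origin"][2])/v[...,2:])
def ortho(c,x0,x1,y0,y1,z,s=1000.):
    # image: up = +x world, left = +y world ; pixel = 1/s m
    xs=np.arange(x1,x0,-1/s); ys=np.arange(y1,y0,-1/s)
    X,Y=np.meshgrid(xs,ys,indexing='ij')
    m=proj(c,np.stack([X,Y,0*X+z],-1)).astype(np.float32)
    return cv2.remap(c["img"],m[...,0],m[...,1],cv2.INTER_CUBIC)
E
python3 - <<'E'
from h import *
c=read_camera("top")
co=ray(c,[[183,92],[328,125],[295,253],[139,214]],0.015); print(co.round(3),co.mean(0))
m=co.mean(0)
s=1200
im=ortho(c,m[0]-.24,m[0]+.24,m[1]-.26,m[1]+.26,.04,s)
cv2.imwrite("pics/o1.png",im[:,:,::-1]); print(im.shape)
E
```

```text
[[ 0.835  0.283  0.015]
 [ 0.759 -0.139  0.015]
 [ 0.394 -0.072  0.015]
 [ 0.474  0.354  0.015]] [0.61562295 0.10657976 0.015     ]
(576, 624, 3)
```

View pics/o1.png

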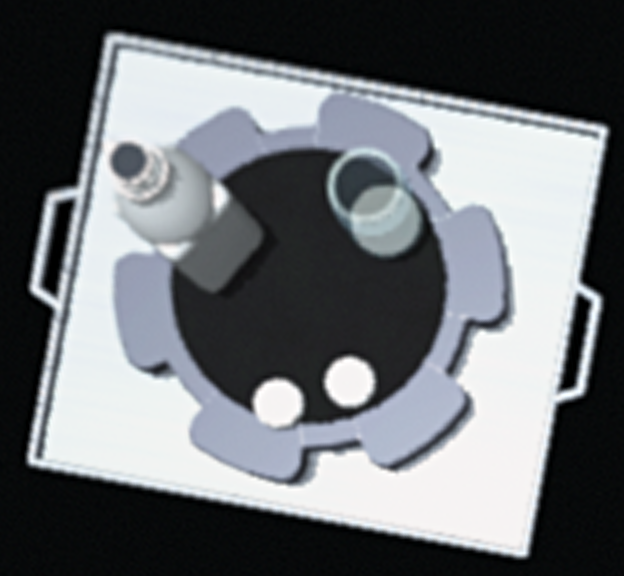

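The tray's centre is at about (0.616, 0.107) with a yaw of about -10.7°. In the ortho picture (1200 px/m) the turntable's axis is at (309,286). The bottle's base is near (211,236), the jar's base at (386,220), the caps at (277,402) and (349,381), and the notch by the caps at (338,445), which is about 190° in the world. The bottle has to turn about +105° counter-clockwise, so I'll push through the notch by the caps, which is clear of the tall items.

Call:
send_rows(
  targets=[
    {"dx": -0.0352, "dy": -0.0274, "jaw": 0},
    {"dx": -0.0352, "dy": -0.0274, "jaw": 0},
    {"dx": -0.0352, "dy": -0.0274, "jaw": 0},
    {"dx": -0.0352, "dy": -0.0274, "jaw": 0},
    {"dx": -0.0352, "dy": -0.0274, "jaw": 0},
    {"dx": -0.0352, "dy": -0.0274, "jaw": 0},
    {"dx": -0.0352, "dy": -0.0274, "jaw": 0},
    {"dx": -0.0352, "dy": -0.0274, "jaw": 0},
    {"dx": -0.0352, "dy": -0.0274, "jaw": 0},
    {"dx": -0.0352, "dy": -0.0274, "jaw": 0},
    {"dx": -0.0352, "dy": -0.0274, "jaw": 0},
    {"dx": -0.0352, "dy": -0.0274, "jaw": 0},
  ],
)

```text
validation failed for argument at $.ta...
```

Call:
send_rows(
  targets=[
    {"wz": 8.47, "jaw": 0},
    {"wz": 8.47, "jaw": 0},
    {"wz": 8.47, "jaw": 0},
    {"wz": 8.47, "jaw": 0},
    {"wz": 8.47, "jaw": 0},
    {"wz": 8.47, "jaw": 0},
    {"wz": 8.47, "jaw": 0},
    {"wz": 8.47, "jaw": 0},
    {"wz": 8.47, "jaw": 0},
    {"wz": 8.47, "jaw": 0},
    {"wz": 8.47, "jaw": 0},
    {"wz": 8.47, "jaw": 0},
    {"wz": 8.47, "jaw": 0},
    {"wz": 8.47, "jaw": 0},
    {"wz": 8.47, "jaw": 0},
    {"wz": 8.47, "jaw": 0},
    {"wz": 8.47, "jaw": 0},
    {"wz": 8.47, "jaw": 0},
    {"jaw": 0},
    {"jaw": 0},
  ],
)

```text
validation failed for argument at $.ta...
```

Call:
send_rows(
  targets=[
    {"dx": -0.0352, "dy": -0.0274, "dz": 0, "wx": 0, "wy": 0, "wz": 0, "jaw": 0},
  ],
)

```text
time_s: 0.25
tool_pos: [0.1902, 0.4892, 0.2309]
tcp_rot: [0.151, 0.989, 0.0, -0.0]
contact_force: [0.5, -0.6, 0.7]
finger_gap: 0.0731
finger_force: 0.0
```

Call:
send_rows(
  targets=[
    {"dx": -0.0352, "dy": -0.0274, "dz": 0, "wx": 0, "wy": 0, "wz": 0, "jaw": 0},
    {"dx": -0.0352, "dy": -0.0274, "dz": 0, "wx": 0, "wy": 0, "wz": 0, "jaw": 0},
    {"dx": -0.0352, "dy": -0.0274, "dz": 0, "wx": 0, "wy": 0, "wz": 0, "jaw": 0},
    {"dx": -0.0352, "dy": -0.0274, "dz": 0, "wx": 0, "wy": 0, "wz": 0, "jaw": 0},
    {"dx": -0.0352, "dy": -0.0274, "dz": 0, "wx": 0, "wy": 0, "wz": 0, "jaw": 0},
    {"dx": -0.0352, "dy": -0.0274, "dz": 0, "wx": 0, "wy": 0, "wz": 0, "jaw": 0},
    {"dx": -0.0352, "dy": -0.0274, "dz": 0, "wx": 0, "wy": 0, "wz": 0, "jaw": 0},
    {"dx": -0.0352, "dy": -0.0274, "dz": 0, "wx": 0, "wy": 0, "wz": 0, "jaw": 0},
    {"dx": -0.0352, "dy": -0.0274, "dz": 0, "wx": 0, "wy": 0, "wz": 0, "jaw": 0},
    {"dx": -0.0352, "dy": -0.0274, "dz": 0, "wx": 0, "wy": 0, "wz": 0, "jaw": 0},
    {"dx": -0.0352, "dy": -0.0274, "dz": 0, "wx": 0, "wy": 0, "wz": 0, "jaw": 0},
  ],
)

```text
time_s: 1.35
tool_pos: [0.4702, 0.0815, 0.2313]
tcp_rot: [0.153, 0.988, 0.0, 0.0]
contact_force: [1.2, 0.4, 0.1]
finger_gap: -0.0003
finger_force: 0.0
```

Call:
send_rows(
  targets=[
    {"dx": 0, "dy": 0, "dz": 0, "wx": 0, "wy": 0, "wz": 8.47, "jaw": 0},
    {"dx": 0, "dy": 0, "dz": 0, "wx": 0, "wy": 0, "wz": 8.47, "jaw": 0},
    {"dx": 0, "dy": 0, "dz": 0, "wx": 0, "wy": 0, "wz": 8.47, "jaw": 0},
    {"dx": 0, "dy": 0, "dz": 0, "wx": 0, "wy": 0, "wz": 8.47, "jaw": 0},
    {"dx": 0, "dy": 0, "dz": 0, "wx": 0, "wy": 0, "wz": 8.47, "jaw": 0},
    {"dx": 0, "dy": 0, "dz": 0, "wx": 0, "wy": 0, "wz": 8.47, "jaw": 0},
    {"dx": 0, "dy": 0, "dz": 0, "wx": 0, "wy": 0, "wz": 8.47, "jaw": 0},
    {"dx": 0, "dy": 0, "dz": 0, "wx": 0, "wy": 0, "wz": 8.47, "jaw": 0},
    {"dx": 0, "dy": 0, "dz": 0, "wx": 0, "wy": 0, "wz": 8.47, "jaw": 0},
    {"dx": 0, "dy": 0, "dz": 0, "wx": 0, "wy": 0, "wz": 8.47, "jaw": 0},
    {"dx": 0, "dy": 0, "dz": 0, "wx": 0, "wy": 0, "wz": 8.47, "jaw": 0},
    {"dx": 0, "dy": 0, "dz": 0, "wx": 0, "wy": 0, "wz": 8.47, "jaw": 0},
    {"dx": 0, "dy": 0, "dz": 0, "wx": 0, "wy": 0, "wz": 8.47, "jaw": 0},
    {"dx": 0, "dy": 0, "dz": 0, "wx": 0, "wy": 0, "wz": 8.47, "jaw": 0},
    {"dx": 0, "dy": 0, "dz": 0, "wx": 0, "wy": 0, "wz": 8.47, "jaw": 0},
    {"dx": 0, "dy": 0, "dz": 0, "wx": 0, "wy": 0, "wz": 8.47, "jaw": 0},
    {"dx": 0, "dy": 0, "dz": 0, "wx": 0, "wy": 0, "wz": 8.47, "jaw": 0},
    {"dx": 0, "dy": 0, "dz": 0, "wx": 0, "wy": 0, "wz": 8.47, "jaw": 0},
    {"dx": 0, "dy": 0, "dz": 0, "wx": 0, "wy": 0, "wz": 0, "jaw": 0},
    {"dx": 0, "dy": 0, "dz": 0, "wx": 0, "wy": 0, "wz": 0, "jaw": 0},
  ],
)

```text
time_s: 3.35
tool_pos: [0.4694, 0.0833, 0.2312]
tcp_rot: [0.996, 0.089, -0.0, 0.0]
contact_force: [0.0, 0.0, -0.1]
finger_gap: -0.0
finger_force: 0.0
```

Call:
send_rows(
  targets=[
    {"dx": 0, "dy": 0, "dz": 0.03, "wx": 0, "wy": 0, "wz": 0, "jaw": 0},
    {"dx": 0, "dy": 0, "dz": 0.03, "wx": 0, "wy": 0, "wz": 0, "jaw": 0},
    {"dx": 0, "dy": 0, "dz": 0.03, "wx": 0, "wy": 0, "wz": 0, "jaw": 0},
    {"dx": 0, "dy": 0, "dz": 0.03, "wx": 0, "wy": 0, "wz": 0, "jaw": 0},
    {"dx": 0, "dy": 0, "dz": 0.03, "wx": 0, "wy": 0, "wz": 0, "jaw": 0},
    {"dx": 0, "dy": 0, "dz": 0.02, "wx": 0, "wy": 0, "wz": 0, "jaw": 0},
    {"dx": 0, "dy": 0, "dz": 0, "wx": 0, "wy": 0, "wz": 0, "jaw": 0},
  ],
)

```text
time_s: 4.05
tool_pos: [0.468, 0.0831, 0.0592]
tcp_rot: [0.996, 0.088, -0.002, -0.0]
contact_force: [0.1, 0.9, -0.2]
finger_gap: 0.0001
finger_force: 0.0
```

```bash
python3 - <<'E'
from h import *
a=[]
for n in("top","side"):
    c=read_camera(n); im=ortho(c,.40,.66,-.02,.24,.04,1500); a.append(im)
    print(n,proj(c,robot.read_state()["tool_pos"]))
cv2.imwrite("pics/d1.png",np.hstack(a)[:,:,::-1])
E
```

```text
top [235.45078716 218.88902628]
side [323.32024613 270.20494682]
```

View pics/d1.png

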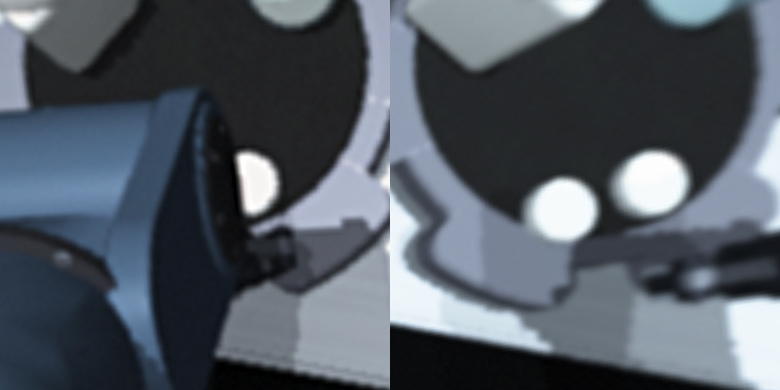

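The fingertip (ortho, right half, about (650,280)) hangs over the notch. The near lobe's wall is at about (573,285), roughly 30 mm to its left. I'll shift 2 mm towards it and go down.

Call:
send_rows(
  targets=[
    {"dx": 0, "dy": -0.002, "dz": 0.01, "wx": 0, "wy": 0, "wz": 0, "jaw": 0},
    {"dx": 0, "dy": 0, "dz": 0.01, "wx": 0, "wy": 0, "wz": 0, "jaw": 0},
    {"dx": 0, "dy": 0, "dz": 0.01, "wx": 0, "wy": 0, "wz": 0, "jaw": 0},
    {"dx": 0, "dy": 0, "dz": 0.01, "wx": 0, "wy": 0, "wz": 0, "jaw": 0},
    {"dx": 0, "dy": 0, "dz": 0.01, "wx": 0, "wy": 0, "wz": 0, "jaw": 0},
    {"dx": 0, "dy": 0, "dz": 0, "wx": 0, "wy": 0, "wz": 0, "jaw": 0},
    {"dx": 0, "dy": 0, "dz": 0, "wx": 0, "wy": 0, "wz": 0, "jaw": 0},
  ],
)

```text
time_s: 4.85
tool_pos: [0.469, 0.0852, 0.0111]
tcp_rot: [0.996, 0.087, -0.0, 0.0]
contact_force: [0.6, 0.1, 0.3]
finger_gap: -0.0002
finger_force: 0.0
```

Call:
send_rows(
  targets=[
    {"dx": 0, "dy": 0.002, "dz": 0, "wx": 0, "wy": 0, "wz": 0, "jaw": 0},
    {"dx": 0, "dy": 0.002, "dz": 0, "wx": 0, "wy": 0, "wz": 0, "jaw": 0},
    {"dx": 0, "dy": 0.002, "dz": 0, "wx": 0, "wy": 0, "wz": 0, "jaw": 0},
    {"dx": 0, "dy": 0.002, "dz": 0, "wx": 0, "wy": 0, "wz": 0, "jaw": 0},
    {"dx": 0, "dy": 0.002, "dz": 0, "wx": 0, "wy": 0, "wz": 0, "jaw": 0},
  ],
)

```text
time_s: 5.35
tool_pos: [0.4709, 0.0752, 0.0114]
tcp_rot: [0.996, 0.087, 0.0, -0.0]
contact_force: [0.3, 1.6, -0.0]
finger_gap: 0.0006
finger_force: 0.5
```

Call:
send_rows(
  targets=[
    {"dx": 0.0001, "dy": 0.002, "dz": 0.001, "wx": 0, "wy": 0, "wz": -0.8, "jaw": 0},
    {"dx": 0.0001, "dy": 0.002, "dz": 0.001, "wx": 0, "wy": 0, "wz": -0.8, "jaw": 0},
    {"dx": 0.0001, "dy": 0.0026, "dz": 0, "wx": 0, "wy": 0, "wz": -1, "jaw": 0},
    {"dx": 0.0002, "dy": 0.0026, "dz": 0, "wx": 0, "wy": 0, "wz": -1, "jaw": 0},
    {"dx": 0.0002, "dy": 0.0026, "dz": 0, "wx": 0, "wy": 0, "wz": -1, "jaw": 0},
    {"dx": 0.0002, "dy": 0.0026, "dz": 0, "wx": 0, "wy": 0, "wz": -1, "jaw": 0},
  ],
)

```text
time_s: 5.95
tool_pos: [0.4747, 0.0613, 0.0092]
tcp_rot: [0.991, 0.136, -0.0, -0.0]
contact_force: [-0.0, 1.6, -0.4]
finger_gap: -0.0001
finger_force: 0.5
```

Call:
send_rows(
  targets=[
    {"dx": 0.0003, "dy": 0.0039, "dz": 0, "wx": 0, "wy": 0, "wz": -1.5, "jaw": 0},
    {"dx": 0.0003, "dy": 0.0052, "dz": 0, "wx": 0, "wy": 0, "wz": -2, "jaw": 0},
    {"dx": 0.0004, "dy": 0.0052, "dz": 0, "wx": 0, "wy": 0, "wz": -2, "jaw": 0},
    {"dx": 0.0003, "dy": 0.0052, "dz": 0, "wx": 0, "wy": 0, "wz": -2, "jaw": 0},
    {"dx": 0.0004, "dy": 0.0052, "dz": 0, "wx": 0, "wy": 0, "wz": -2, "jaw": 0},
    {"dx": 0.0003, "dy": 0.0052, "dz": 0, "wx": 0, "wy": 0, "wz": -2, "jaw": 0},
    {"dx": 0.0004, "dy": 0.0052, "dz": 0, "wx": 0, "wy": 0, "wz": -2, "jaw": 0},
    {"dx": 0.0003, "dy": 0.0052, "dz": 0, "wx": 0, "wy": 0, "wz": -2, "jaw": 0},
    {"dx": 0.0004, "dy": 0.0052, "dz": 0, "wx": 0, "wy": 0, "wz": -2, "jaw": 0},
    {"dx": 0.0003, "dy": 0.0052, "dz": 0, "wx": 0, "wy": 0, "wz": -2, "jaw": 0},
    {"dx": 0.0004, "dy": 0.0052, "dz": 0, "wx": 0, "wy": 0, "wz": -2, "jaw": 0},
    {"dx": 0.0003, "dy": 0.0052, "dz": 0, "wx": 0, "wy": 0, "wz": -2, "jaw": 0},
    {"dx": 0.0004, "dy": 0.0052, "dz": 0, "wx": 0, "wy": 0, "wz": -2, "jaw": 0},
    {"dx": 0.0003, "dy": 0.0052, "dz": 0, "wx": 0, "wy": 0, "wz": -2, "jaw": 0},
    {"dx": 0.0004, "dy": 0.0052, "dz": 0, "wx": 0, "wy": 0, "wz": -2, "jaw": 0},
    {"dx": 0.0003, "dy": 0.0052, "dz": 0, "wx": 0, "wy": 0, "wz": -2, "jaw": 0},
  ],
)

```text
time_s: 7.55
tool_pos: [0.5202, -0.0059, 0.0092]
tcp_rot: [0.916, 0.4, -0.0, -0.0]
contact_force: [-0.7, 0.6, 0.8]
finger_gap: -0.0
finger_force: 0.5
```

Call:
send_rows(
  targets=[
    {"dx": 0.0003, "dy": 0.0052, "dz": 0, "wx": 0, "wy": 0, "wz": -2, "jaw": 0},
    {"dx": 0.0004, "dy": 0.0052, "dz": 0, "wx": 0, "wy": 0, "wz": -2, "jaw": 0},
    {"dx": 0.0003, "dy": 0.0052, "dz": 0, "wx": 0, "wy": 0, "wz": -2, "jaw": 0},
    {"dx": 0.0004, "dy": 0.0052, "dz": 0, "wx": 0, "wy": 0, "wz": -2, "jaw": 0},
    {"dx": 0.0003, "dy": 0.0052, "dz": 0, "wx": 0, "wy": 0, "wz": -2, "jaw": 0},
    {"dx": 0.0004, "dy": 0.0052, "dz": 0, "wx": 0, "wy": 0, "wz": -2, "jaw": 0},
    {"dx": 0.0003, "dy": 0.0052, "dz": 0, "wx": 0, "wy": 0, "wz": -2, "jaw": 0},
    {"dx": 0.0004, "dy": 0.0052, "dz": 0, "wx": 0, "wy": 0, "wz": -2, "jaw": 0},
    {"dx": 0.0003, "dy": 0.0052, "dz": 0, "wx": 0, "wy": 0, "wz": -2, "jaw": 0},
    {"dx": 0.0004, "dy": 0.0052, "dz": 0, "wx": 0, "wy": 0, "wz": -2, "jaw": 0},
    {"dx": 0.0003, "dy": 0.0052, "dz": 0, "wx": 0, "wy": 0, "wz": -2, "jaw": 0},
    {"dx": 0.0004, "dy": 0.0052, "dz": 0, "wx": 0, "wy": 0, "wz": -2, "jaw": 0},
    {"dx": 0.0003, "dy": 0.0052, "dz": 0, "wx": 0, "wy": 0, "wz": -2, "jaw": 0},
    {"dx": 0.0004, "dy": 0.0052, "dz": 0, "wx": 0, "wy": 0, "wz": -2, "jaw": 0},
    {"dx": 0.0003, "dy": 0.0052, "dz": 0, "wx": 0, "wy": 0, "wz": -2, "jaw": 0},
    {"dx": 0.0004, "dy": 0.0052, "dz": 0, "wx": 0, "wy": 0, "wz": -2, "jaw": 0},
    {"dx": 0.0003, "dy": 0.0052, "dz": 0, "wx": 0, "wy": 0, "wz": -2, "jaw": 0},
    {"dx": 0.0004, "dy": 0.0052, "dz": 0, "wx": 0, "wy": 0, "wz": -2, "jaw": 0},
    {"dx": 0.0002, "dy": 0.0039, "dz": 0, "wx": 0, "wy": 0, "wz": -1.5, "jaw": 0},
    {"dx": 0.0001, "dy": 0.0026, "dz": 0, "wx": 0, "wy": 0, "wz": -1, "jaw": 0},
  ],
)

```text
time_s: 9.55
tool_pos: [0.6124, -0.0408, 0.0092]
tcp_rot: [0.733, 0.68, -0.0, -0.0]
contact_force: [-1.1, -0.9, -0.4]
finger_gap: -0.0004
finger_force: 0.6
```

```bash
python3 - <<'E'
from h import *
a=[]
for n in("top","side"):
    c=read_camera(n); im=ortho(c,.38,.86,-.06,.30,.04,1000); a.append(im)
cv2.imwrite("pics/d2.png",np.hstack(a)[:,:,::-1])
E
```

```text
(no output)
```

View pics/d2.png

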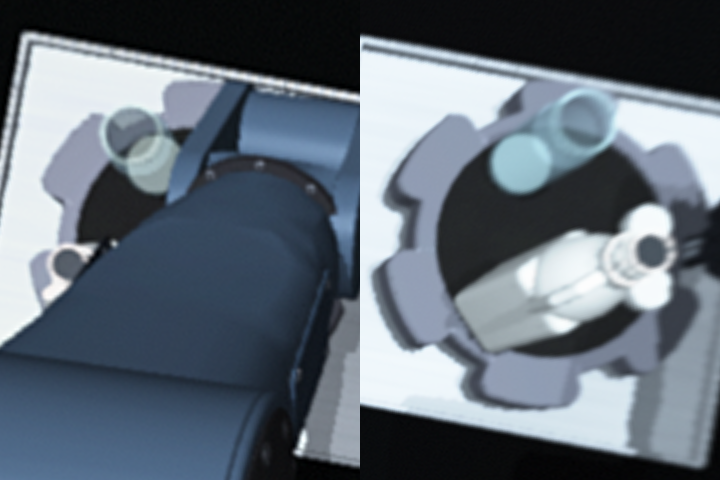

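The bottle's base edge shows at (455,298) to (490,352), so its centre is near (0.554, 0.158), about 141° round. Nothing has slipped, and about 27-28° remains.

Call:
send_rows(
  targets=[
    {"dx": 0.0001, "dy": 0.0026, "dz": 0, "wx": 0, "wy": 0, "wz": -1, "jaw": 0},
    {"dx": 0.0002, "dy": 0.0039, "dz": 0, "wx": 0, "wy": 0, "wz": -1.5, "jaw": 0},
    {"dx": 0.0004, "dy": 0.0052, "dz": 0, "wx": 0, "wy": 0, "wz": -2, "jaw": 0},
    {"dx": 0.0003, "dy": 0.0052, "dz": 0, "wx": 0, "wy": 0, "wz": -2, "jaw": 0},
    {"dx": 0.0004, "dy": 0.0052, "dz": 0, "wx": 0, "wy": 0, "wz": -2, "jaw": 0},
    {"dx": 0.0003, "dy": 0.0052, "dz": 0, "wx": 0, "wy": 0, "wz": -2, "jaw": 0},
    {"dx": 0.0004, "dy": 0.0052, "dz": 0, "wx": 0, "wy": 0, "wz": -2, "jaw": 0},
    {"dx": 0.0003, "dy": 0.0052, "dz": 0, "wx": 0, "wy": 0, "wz": -2, "jaw": 0},
    {"dx": 0.0004, "dy": 0.0052, "dz": 0, "wx": 0, "wy": 0, "wz": -2, "jaw": 0},
    {"dx": 0.0003, "dy": 0.0052, "dz": 0, "wx": 0, "wy": 0, "wz": -2, "jaw": 0},
    {"dx": 0.0004, "dy": 0.0052, "dz": 0, "wx": 0, "wy": 0, "wz": -2, "jaw": 0},
    {"dx": 0.0003, "dy": 0.0052, "dz": 0, "wx": 0, "wy": 0, "wz": -2, "jaw": 0},
    {"dx": 0.0004, "dy": 0.0052, "dz": 0, "wx": 0, "wy": 0, "wz": -2, "jaw": 0},
    {"dx": 0.0002, "dy": 0.0039, "dz": 0, "wx": 0, "wy": 0, "wz": -1.5, "jaw": 0},
    {"dx": 0.0001, "dy": 0.0026, "dz": 0, "wx": 0, "wy": 0, "wz": -1, "jaw": 0},
    {"dx": 0, "dy": 0, "dz": 0, "wx": 0, "wy": 0, "wz": 0, "jaw": 0},
  ],
)

```text
time_s: 11.25
tool_pos: [0.6808, -0.0262, 0.0093]
tcp_rot: [0.555, 0.832, 0.0, 0.0]
contact_force: [0.2, -0.1, 1.7]
finger_gap: -0.0001
finger_force: 0.0
```

```bash
python3 - <<'E'
from h import *
a=[]
for n in("top","side"):
    c=read_camera(n); im=ortho(c,.38,.86,-.06,.30,.04,1000); a.append(im)
cv2.imwrite("pics/d3.png",np.hstack(a)[:,:,::-1])
E
```

```text
(no output)
```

View pics/d3.png

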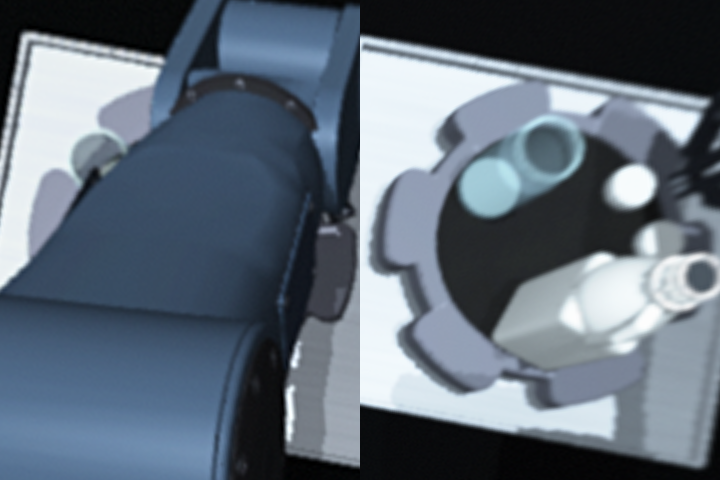

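Call:
send_rows(
  targets=[
    {"dx": 0, "dy": -0.002, "dz": 0, "wx": 0, "wy": 0, "wz": 0, "jaw": 0},
    {"dx": 0, "dy": -0.004, "dz": 0, "wx": 0, "wy": 0, "wz": 0, "jaw": 0},
    {"dx": 0, "dy": 0, "dz": 0, "wx": 0, "wy": 0, "wz": 0, "jaw": 0},
    {"dx": 0, "dy": 0, "dz": -0.01, "wx": 0, "wy": 0, "wz": 0, "jaw": 0},
    {"dx": 0, "dy": 0, "dz": -0.02, "wx": 0, "wy": 0, "wz": 0, "jaw": 0},
    {"dx": 0, "dy": 0, "dz": -0.03, "wx": 0, "wy": 0, "wz": 0, "jaw": 0},
    {"dx": 0, "dy": 0, "dz": -0.03, "wx": 0, "wy": 0, "wz": 0, "jaw": 0},
    {"dx": 0, "dy": 0, "dz": -0.03, "wx": 0, "wy": 0, "wz": 0, "jaw": 0},
    {"dx": 0, "dy": 0, "dz": -0.03, "wx": 0, "wy": 0, "wz": 0, "jaw": 0},
    {"dx": 0, "dy": 0, "dz": -0.03, "wx": 0, "wy": 0, "wz": 0, "jaw": 0},
    {"dx": -0.02, "dy": 0, "dz": -0.02, "wx": 0, "wy": 0, "wz": 0, "jaw": 0},
    {"dx": -0.03, "dy": 0, "dz": -0.02, "wx": 0, "wy": 0, "wz": 0, "jaw": 0},
    {"dx": -0.03, "dy": 0, "dz": 0, "wx": 0, "wy": 0, "wz": 0, "jaw": 0},
    {"dx": -0.03, "dy": 0, "dz": 0, "wx": 0, "wy": 0, "wz": 0, "jaw": 0},
    {"dx": -0.03, "dy": 0, "dz": 0, "wx": 0, "wy": 0, "wz": 0, "jaw": 0},
    {"dx": 0, "dy": 0, "dz": 0, "wx": 0, "wy": 0, "wz": 0, "jaw": 0},
  ],
)

```text
time_s: 12.95
tool_pos: [0.729, -0.1614, 0.2296]
tcp_rot: [0.556, 0.831, -0.0, 0.0]
contact_force: [0.1, 0.9, 0.6]
finger_gap: -0.0001
finger_force: 0.0
```

```bash
python3 - <<'E'
from h import *
a=[]
for n in("top","side"):
    c=read_camera(n); im=ortho(c,.38,.86,-.1,.30,.04,1000)
    t=np.radians(169.3);  # tray middle line through the axis
    for r in(.115,.15): cv2.circle(im,(int(1000*(.30-.109-r*np.sin(t))),int(1000*(.86-.617-r*np.cos(t)))),3,(255,0,0),-1)
    cv2.circle(im,(191,243),3,(255,0,0),-1); a.append(im)
cv2.imwrite("pics/d4.png",np.hstack(a)[:,:,::-1])
E
```

```text
(no output)
```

View pics/d4.png

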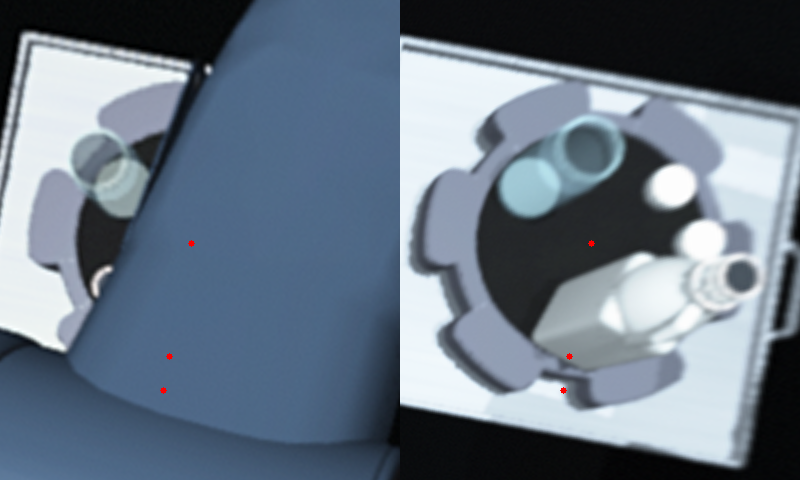

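The side view puts the bottle near the middle line, but the arm hides the top view. I'll raise the arm and swing it clear to the left for a good check.

Call:
send_rows(
  targets=[
    {"dx": 0, "dy": 0, "dz": -0.04, "wx": 0, "wy": 0, "wz": 0, "jaw": 0},
    {"dx": 0, "dy": 0, "dz": -0.04, "wx": 0, "wy": 0, "wz": 0, "jaw": 0},
    {"dx": 0, "dy": 0, "dz": -0.04, "wx": 0, "wy": 0, "wz": 0, "jaw": 0},
    {"dx": 0, "dy": 0, "dz": -0.04, "wx": 0, "wy": 0, "wz": 0, "jaw": 0},
    {"dx": 0, "dy": 0, "dz": 0, "wx": 0, "wy": 0, "wz": 0, "jaw": 0},
  ],
)

```text
time_s: 13.55
tool_pos: [0.7292, -0.1568, 0.397]
tcp_rot: [0.555, 0.832, 0.002, 0.005]
contact_force: [-0.2, -0.3, -0.1]
finger_gap: 0.0
finger_force: 0.0
```

Call:
send_rows(
  targets=[
    {"dx": 0.04, "dy": -0.012, "dz": 0, "wx": 0, "wy": 0, "wz": 0, "jaw": 0},
    {"dx": 0.04, "dy": -0.012, "dz": 0, "wx": 0, "wy": 0, "wz": 0, "jaw": 0},
    {"dx": 0.04, "dy": -0.012, "dz": 0, "wx": 0, "wy": 0, "wz": 0, "jaw": 0},
    {"dx": 0.04, "dy": -0.012, "dz": 0, "wx": 0, "wy": 0, "wz": 0, "jaw": 0},
    {"dx": 0.04, "dy": -0.012, "dz": 0, "wx": 0, "wy": 0, "wz": 0, "jaw": 0},
    {"dx": 0.04, "dy": -0.012, "dz": 0, "wx": 0, "wy": 0, "wz": 0, "jaw": 0},
    {"dx": 0.04, "dy": -0.012, "dz": 0, "wx": 0, "wy": 0, "wz": 0, "jaw": 0},
    {"dx": 0.04, "dy": -0.012, "dz": 0, "wx": 0, "wy": 0, "wz": 0, "jaw": 0},
    {"dx": 0.04, "dy": -0.012, "dz": 0, "wx": 0, "wy": 0, "wz": 0, "jaw": 0},
    {"dx": 0.04, "dy": -0.012, "dz": 0, "wx": 0, "wy": 0, "wz": 0, "jaw": 0},
    {"dx": 0.04, "dy": -0.012, "dz": 0, "wx": 0, "wy": 0, "wz": 0, "jaw": 0},
    {"dx": 0.04, "dy": -0.012, "dz": 0, "wx": 0, "wy": 0, "wz": 0, "jaw": 0},
    {"dx": 0.04, "dy": -0.012, "dz": 0, "wx": 0, "wy": 0, "wz": 0, "jaw": 0},
    {"dx": 0.04, "dy": -0.012, "dz": 0, "wx": 0, "wy": 0, "wz": 0, "jaw": 0},
    {"dx": 0.04, "dy": -0.012, "dz": 0, "wx": 0, "wy": 0, "wz": 0, "jaw": 0},
    {"dx": 0.04, "dy": -0.012, "dz": 0, "wx": 0, "wy": 0, "wz": 0, "jaw": 0},
    {"dx": 0.04, "dy": -0.012, "dz": 0, "wx": 0, "wy": 0, "wz": 0, "jaw": 0},
    {"dx": 0.04, "dy": -0.012, "dz": 0, "wx": 0, "wy": 0, "wz": 0, "jaw": 0},
    {"dx": 0.04, "dy": -0.012, "dz": 0, "wx": 0, "wy": 0, "wz": 0, "jaw": 0},
    {"dx": 0, "dy": 0, "dz": 0, "wx": 0, "wy": 0, "wz": 0, "jaw": 0},
  ],
)

```text
time_s: 15.55
tool_pos: [0.2228, 0.4586, 0.3887]
tcp_rot: [0.553, 0.833, -0.0, -0.001]
contact_force: [-0.4, -0.5, -0.6]
finger_gap: 0.0001
finger_force: 0.0
```

```bash
python3 - <<'E'
from h import *
c=read_camera("top"); im=ortho(c,.38,.86,-.1,.30,.04,1200)
t=np.radians(169.3)
for r in(0,.125,.15): cv2.circle(im,(int(1200*(.30-.109-r*np.sin(t))),int(1200*(.86-.617-r*np.cos(t)))),3,(255,0,0),-1)
cv2.imwrite("pics/d5.png",im[:,:,::-1])
E
```

```text
(no output)
```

View pics/d5.png

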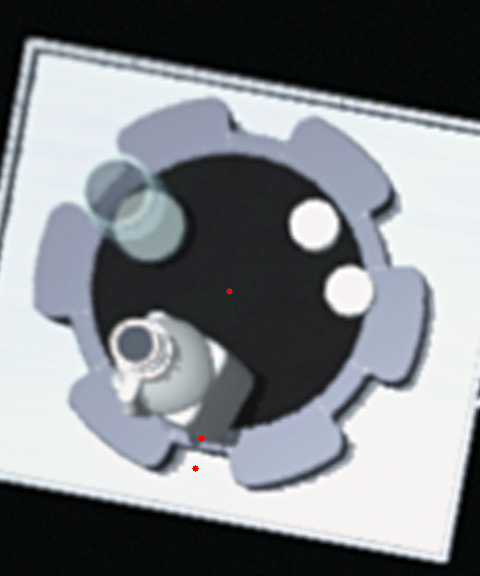

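The clear top view shows the bottle's base centred at about (203,391), roughly 6 mm off the tray's middle line (limit 20 mm) and on the robot's side. The jar and both caps are standing on the mat, and the arm is clear.

```bash
python3 -c "
from plant import ticket
print(ticket.hand_in())"
```

```text
the job is handed in; nothing more can be done
None
```

The milk bottle now stands at the front of the tray, about 6 mm off its middle line by my last picture (20 mm allowed), with the jar and both caps upright and the arm clear; I've handed the job in, but it returned no verdict.

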